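# Loupe at focal height over the square watch

### The job

The focus gauge has been knocked over: first stand it back upright on its foot on the bench, without letting it drop, and let go of it. Then take the loupe by its handle from its rest and hold it level and still, with the lens centred over the square watch and its rim at the same height as the black collar on the standing gauge. Finish while holding the loupe there, and leave the watches, the dish and the jar where they are.

Things in the scene. Friction and masses are not known exactly. Their poses are not given: they have to be found in the camera images.
- gauge: Focus gauge, 0.47 kg: square steel foot 64 x 64 x 16 mm; round aluminium post 18 mm thick from its centre up to 200 mm above the underside; centre of mass 37 mm up. Origin: centre of the underside; z along the post to its top. It starts lying on a foot side and the post top, top away from the robot, beside the cushion, left or right; 155 mm up, the lying post's axis is 14 mm over the bench.
- focus_mark (a point): Focal mark: the centre of the black collar on the gauge's post (collar 27 mm in diameter, 12 mm tall), 85 to 125 mm above the foot's underside; when the gauge stands this is the height wanted for the lens centre. The collar is clamped to the post and does not slip.
- loupe: Hand loupe, about 80 g: round lens in a black rim (44 mm diameter, 12 mm tall) with a straight square steel handle, 12 x 12 mm, 104 mm long beyond the rim. Origin: the lens centre; x points from handle to lens (the handle runs to x = -126 mm), z up, square to the lens. It starts level on its rest, its middle plane 41 mm above the bench, the lens end away from the robot.
- lens (a point): Centre of the loupe's lens, halfway up the rim (same as the loupe's origin).
- handle_grip (a point): Point on the middle of the loupe's handle, 60 mm from the lens centre, close to the loupe's centre of mass; good to grip across the handle.
- rest: Wooden loupe rest fixed to the bench, a base plate 170 x 50 x 8 mm with two posts 34 mm wide and 35 mm high, under the lens and under the handle's end; between them the handle is free over 96 mm (rest x from -49 to +47 mm). Origin: centre of the base's underside; x along the handle to the lens.
- cushion: Black cushion fixed to the bench, an oblong with round ends, 166 x 56 mm and 26 mm high, with three watch heads in a row along its length. Origin: centre of its underside; y along its length.
- square_watch: The square steel watch head, 40 x 40 x 11 mm, loose on the cushion in any of its three places (50 mm apart). Origin: centre of its underside; z up.
- dial (a point): Centre of the square watch's dial, on its top face (37 mm above the bench); the lens is to be straight above it.
- watch_a: A round steel watch head, 34 mm in diameter, 11 mm high, loose on the cushion: to be left alone. Origin: centre of its underside.
- watch_b: The other round steel watch head, same as the first: to be left alone. Origin: centre of its underside.
- dish: White parts dish, 74 mm in diameter, 12 mm high, beyond the cushion: to be left alone. Origin: centre of its underside.
- jar: Small glass jar with a black cap, 44 mm in diameter, 55 mm high, beyond the cushion: to be left alone. Origin: centre of its underside.
Mind the look-alikes: they are no part of the job. Leave any green or yellow look-alike of the loupe alone.

How it is judged:
By the outcome, as a careful person would: the job done as asked, in the order asked, and still so for the second after the job is handed in, while the arm keeps its last pose, push and grip.
It also fails if it takes over 58 s, if anything falls off the work surface, if the arm or the gripper's body presses on something with over 40 N, if the wrist force passes 120 N, or if a joint passes its speed limit or range.

### The arm

A 6-joint arm with a two-finger parallel gripper is mounted at the origin on the work surface. World frame = base frame: x ahead of the robot, y to its left, z up, the work surface at z = 0. Lengths are in mm, angles in rad, forces in N, time in s.
With the tool pointing down it reaches from about 200 to 875 mm from the base axis. Payload 3.4 kg.
Tool frame: the origin (TCP) lies midway between the tips of the shut fingers; the grasp point (between the pads) lies 19 mm behind it; z points along the fingers, y is the line along which they close (so a half turn about z gives the same grasp; the last joint's range is limited). The gripper opens to 94 mm and grips with 3 to 60 N. Pads are 16 mm wide; open, the fingers measure 119 mm over their backs; the gripper's body (75 mm by 177 mm) begins 78 mm behind the grasp point.
Start: joints at [-1.343, 0.276, 1.505, -0, 1.361, -0.121], TCP at [196.519, -540.413, 205.493] pointing down, gripper open.
Joint ranges: [-2.89, 2.89], [-0.75, 2.08], [0.22, 2.7], [-1.18, 4.32], [0.11, 2.71], [-2.7, 2.7]. Speed limits (rad/s): [2.57, 2.57, 3.14, 3.14, 3.14, 3.14].

### API

Orientations are given as a unit quaternion [w, x, y, z].
In Python, from bench import bot, viewer, finish_job gives the robot as it stands. The module is installed in compiled form; this text tells all that it offers.
- The arm moves only by the tool drive_tool, never from a script. Its argument "commands" is a list of rows, each an object with "jaw": the closure, from 0 (fully open) to 1 (shut); "xyz": the shift along the tool's x, y, z in mm, a list of three; "spin": the turn about the tool's z in rad. In form: [{"jaw": jaw, "xyz": [tx, ty, tz], "spin": spin}, ...]. A call has 1 to 12 rows; each row shifts and turns the commanded pose from where the row before left it, along the tool's axes as they then stand; what a row does not reach is not made up. A row lasts 1/12 s, in which the tool goes at most 41.7 mm and 7.16 degrees, less where a joint would pass 70% of its speed; a pose out of reach is approached as far as the arm can. A call is refused whole if a number of a shift passes 41.7 or a number of a turn 0.125, either way. A call with a gripper value outside its range is refused whole. The fingers move at their own pace and stop on an object; "grip_force" is the grip in N (left out, the last holds). Time passes only in rows, so rows that do not move let the fingers close. It gives the time, the measured TCP pose, the force, the opening and the grip force at its end, in the units of the state.
- bot.state(): the state, without advancing time (a new reading comes with each control period).
- viewer.camera(name): name is "scene" or "top" or "wrist"; returns a dict with "img" (384x512x3 uint8, red, green, blue), "fx", "fy", "cx", "cy" (pixels), "distortion" ([k1, k2, p1, p2, k3] as OpenCV has them; the pictures are not rectified), "R" (3x3) and "t" (3): a world point X has camera coordinates R X + t. Camera axes: x right, y down, z forward; pixel columns grow to the right and rows downward; lengths in mm; the calibration is good to about 2 mm. A picture is of the moment at which its call begins. There is no depth.
- finish_job(): hands the job in; it is judged then, once.
The state is a dict: "t": time; "q": joint angles; "joint_vel": joint speeds; "effort": joint torques, N m; "position": TCP position; "tool_rot": TCP orientation; "force": force on the tool from outside, world axes, zero at the start; "wrist_torque": the same for the moment, N m; "width": opening from 0.0 (shut) to 1.0 (fully open); "finger_force": force on a finger pad.
Only numpy, scipy, OpenCV 4.12 (cv2) and the standard library are available. Lean on these libraries where they do the work, as an engineer would, in place of code of your own. Each camera call takes 0.05 s, during which the arm holds its last target. There are 200 camera calls.

## Working session

There is one attempt and no reset: what is moved stays moved. The work goes in short steps, Python scripts to look and compute and a tool call to move; the robot and the scene stay as the last step left them, time stands still between calls to the robot, and variables do not carry over. Pictures are saved under pics/ and viewed, at most 10 in all, crops included, and the job is handed in when it is done.

Besides the shell and the picture viewer there is one more tool, called after "Call:" as name(argument=value, ...), one argument or row to a line, values as JSON. drive_tool: Moves the arm, as the interface text tells. Its arguments: {"type":"object","properties":{"commands":{"type":"array"},"grip_force":{"type":"number"}},"required":["commands"]}

```bash
mkdir -p pics
cat > h.py <<'E'
import numpy as np, cv2
from bench import bot, viewer
def snap(n,f):
    c=viewer.camera(n); cv2.imwrite('pics/'+f,cv2.cvtColor(c['img'],cv2.COLOR_RGB2BGR)); 
    np.savez('pics/'+f[:-4]+'.npz',**c); return c
def load(f): return dict(np.load('pics/'+f+'.npz'))
def ray(c,uv):
    K=np.array([[c['fx'],0,c['cx']],[0,c['fy'],c['cy']],[0,0,1]],float)
    p=cv2.undistortPoints(np.array([[uv]],float),K,np.array(c['distortion'],float))[0,0]
    R=np.array(c['R']);t=np.array(c['t'])
    return -R.T@t, R.T@np.array([p[0],p[1],1])
def onz(c,uv,z):
    o,d=ray(c,uv); return o+d*(z-o[2])/d[2]
def proj(c,X):
    K=np.array([[c['fx'],0,c['cx']],[0,c['fy'],c['cy']],[0,0,1]],float)
    return cv2.projectPoints(np.array([X],float),cv2.Rodrigues(np.array(c['R'],float))[0],np.array(c['t'],float),K,np.array(c['distortion'],float))[0][0,0]
E
python3 - <<'E'
from h import *
a=snap('top','t0.png');b=snap('scene','s0.png')
for c in(a,b): print(-np.array(c['R']).T@c['t'],c['fx'])
print(bot.state())
E
```

```text
[ 474.39527746   48.64265651 1220.61676508] 400.22245522039316
[1089.32950589  375.78604665  825.9165447 ] 428.43734926071363
{'t': 0.1, 'q': array([-1.34297315e+00,  2.76509377e-01,  1.50596545e+00,  2.92582859e-06,
        1.36071364e+00, -1.21013248e-01]), 'joint_vel': array([ 0.00018205, -0.00041525, -0.00414731, -0.00013164, -0.00051941,
       -0.00076423]), 'effort': array([ 1.23835067e-03, -4.05455804e+01, -2.37779850e+01,  7.01460871e-02,
        2.99510371e-02, -5.04290813e-05]), 'position': array([ 196.4133324 , -539.88453574,  204.72038198]), 'tool_rot': array([-7.96844778e-04,  9.84827406e-01,  1.73534851e-01, -4.11634224e-05]), 'force': array([0.45318635, 1.0110239 , 0.10831313]), 'wrist_torque': array([-0.02073349, -0.0123932 ,  0.04335324]), 'finger_force': 0.0, 'width': 0.9973694682967437}
```

View pics/t0.png

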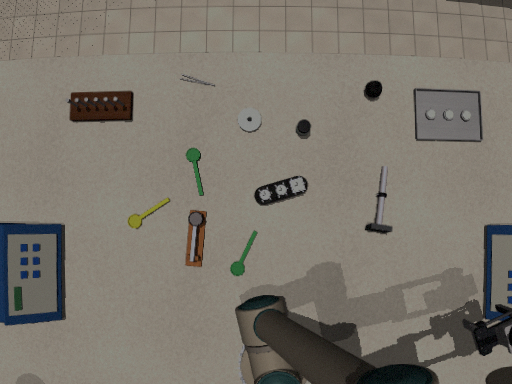

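View pics/s0.png

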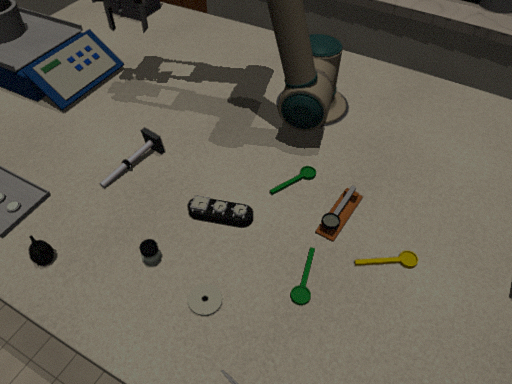

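The top view shows the gauge with its foot at about (378,228), collar at (382,195) and post top at (384,168). The loupe's lens is at (196,218) with the handle running to (194,265), and the cushion is at (281,190). I'll enlarge these parts.

Run:
```python
from h import *
t=cv2.imread('pics/t0.png');s=cv2.imread('pics/s0.png')
def cr(i,x,y,w,h,k): return cv2.resize(i[y:y+h,x:x+w],None,fx=k,fy=k,interpolation=cv2.INTER_CUBIC)
# 400x300 tiles
A=np.zeros((600,800,3),np.uint8)
A[:300,:400]=cr(t,250,165,66,50,6)[:300,:396].copy() if 0 else cv2.resize(t[165:215,248:315],(400,300),interpolation=cv2.INTER_CUBIC)
A[:300,400:]=cv2.resize(s[185:235,185:252],(400,300),interpolation=cv2.INTER_CUBIC)
A[300:,:400]=cv2.resize(t[160:240,330:437],(400,300),interpolation=cv2.INTER_CUBIC)
A[300:,400:]=cv2.resize(t[200:275,150:250],(400,300),interpolation=cv2.INTER_CUBIC)
cv2.imwrite('pics/c1.png',np.clip(A*1.6,0,255).astype(np.uint8))
```

```text
(no output)
```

View pics/c1.png

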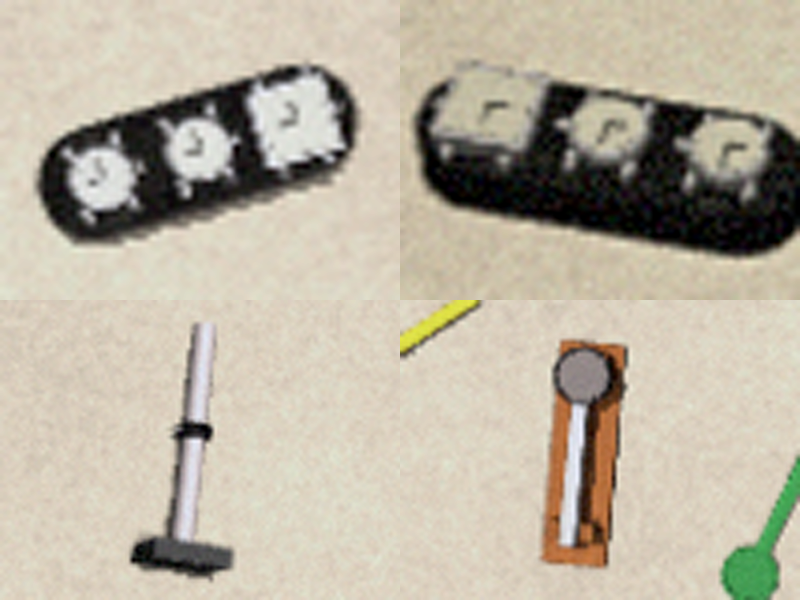

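Square watch is the right-hand one in the top view, at about (297.4,184.2). The gauge's post runs from (379,224) to (384.6,166). Next I'll segment and measure these.

Run:
```python
from h import *
t=load('t0');s=load('s0')
p=lambda n,u,z:print(n,np.round(onz(t,u,z),1))
p('post top',(384.6,166.5),9);p('postbase',(379.4,223),30)
p('collar',(381.8,195),19)
p('gaugefoot',(378.7,228.5),50)
a=onz(t,(384.6,166.5),9);b=onz(t,(379.4,223),30);print('yaw',np.arctan2(*(a-b)[[1,0]]),np.linalg.norm(a-b))
# square watch blob in both views
def blob(c,x0,y0,x1,y1,th):
    g=cv2.cvtColor(c['img'],cv2.COLOR_RGB2GRAY)[y0:y1,x0:x1]
    n,l,st,ce=cv2.connectedComponentsWithStats((g>th).astype(np.uint8))
    for i in range(1,n):
        if st[i,4]>40: print(st[i],ce[i]+[x0,y0])
print(s['img'][200,202],t['img'][184,297])
blob(t,288,174,309,196,150)
p('dial',(297.4,184.3),37);print(np.round(onz(s,(185+492/400*67-67+0,185+105/6),37),1))
# loupe
p('lens',(150+582/4,200+376/4-75),47);p('handle end',(150+568/4,200+545/4-75),47);p('handle@rim',(150+580/4,200+404/4-75),47)
```

```text
post top [ 609.9 -335.4    9. ]
postbase [ 436.8 -310.9   30. ]
collar [ 521.5 -322.3   19. ]
gaugefoot [ 421.1 -302.7   50. ]
yaw -0.1401642490032672 176.12048568466443
[124 121 104] [100 100  98]
dial [551.9 -62.3  37. ]
[551.2 -58.4  37. ]
lens [449.2 -55.8  47. ]
handle end [325.5 -45.7  47. ]
handle@rim [428.7 -54.3  47. ]
```

Call:
drive_tool(
  commands=[
    {"jaw":0,"xyz":[0,0,0],"spin":0.1222},
    {"jaw":0,"xyz":[0,0,0],"spin":0.1222},
    {"jaw":0,"xyz":[0,0,0],"spin":0.1222},
    {"jaw":0,"xyz":[0,0,0],"spin":0.1222},
  ],
  grip_force=15,
)

```text
t: 0.43
position: [196.4, -540.1, 205.0]
tool_rot: [-0.001, 0.997, -0.073, -0.0]
force: [-0.1, -0.1, -0.9]
width: 1.002
finger_force: 0.0
```

Call:
drive_tool(
  commands=[
    {"jaw":0,"xyz":[24,-22,0],"spin":0},
    {"jaw":0,"xyz":[24,-22,0],"spin":0},
    {"jaw":0,"xyz":[24,-22,0],"spin":0},
    {"jaw":0,"xyz":[24,-22,0],"spin":0},
    {"jaw":0,"xyz":[24,-22,0],"spin":0},
    {"jaw":0,"xyz":[24,-22,0],"spin":0},
    {"jaw":0,"xyz":[24,-22,0],"spin":0},
    {"jaw":0,"xyz":[24,-22,0],"spin":0},
    {"jaw":0,"xyz":[24,-22,0],"spin":0},
    {"jaw":0,"xyz":[24,-22,0],"spin":0},
    {"jaw":0,"xyz":[24,-22,0],"spin":0},
    {"jaw":0,"xyz":[24,-22,0],"spin":0},
  ],
)

```text
t: 1.43
position: [519.5, -317.8, 205.0]
tool_rot: [-0.0, 0.998, -0.07, -0.0]
force: [1.1, -0.6, 0.1]
width: 1.001
finger_force: 0.0
```

Run:
```python
from h import *
w=snap('wrist','w1.png');print(-np.array(w['R']).T@w['t'],w['R']); st=bot.state();print(st['t'],st['position'],st['tool_rot'],st['q'])
```

```text
[ 603.92493772 -329.13982091  384.17476535] [[-1.39681124e-01 -9.90196455e-01  4.05841184e-04]
 [-9.47542899e-01  1.33783216e-01  2.90283493e-01]
 [-2.87491980e-01  4.01625725e-02 -9.56940609e-01]]
1.4833 [ 524.76915675 -314.07202594  204.79916255] [-0.00221584  0.9976658  -0.06821145  0.00228788] [-0.65703589  0.33023521  1.4268508   0.00633783  1.38316608  1.049112  ]
```

View pics/w1.png

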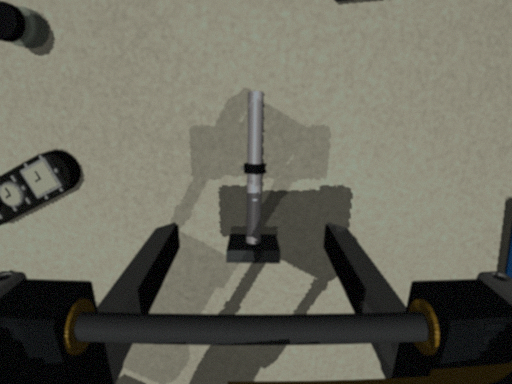

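The wrist view shows the gauge with its post top at (256,91), collar at (255,168) and foot at (253,245), lined up with the tool. I'll measure along the post.

Run:
```python
from h import *
w=snap('wrist','w2.png'); st=bot.state();print(st['t'],st['position'],st['tool_rot'])
g=cv2.cvtColor(w['img'],cv2.COLOR_RGB2GRAY).astype(int)
print([(r,g[r,255]) for r in range(84,100)]);
print('collar side',[(r,g[r,246],g[r,255],g[r,263]) for r in range(158,180)])
print('foot',[(r,g[r,235],g[r,254],g[r,272]) for r in range(225,268)])
for r in (100,115,130,145,185): print(r,list(g[r,242:272]))
print(168,list(g[168,238:272])); print(250,list(g[252,222:286:1]))
```

```text
1.5333 [ 521.8746652  -316.02432775  204.68439146] [-1.06418532e-03  9.97715043e-01 -6.75517077e-02  5.71697504e-04]
[(84, np.int64(145)), (85, np.int64(143)), (86, np.int64(140)), (87, np.int64(146)), (88, np.int64(140)), (89, np.int64(145)), (90, np.int64(143)), (91, np.int64(143)), (92, np.int64(143)), (93, np.int64(139)), (94, np.int64(128)), (95, np.int64(126)), (96, np.int64(117)), (97, np.int64(114)), (98, np.int64(113)), (99, np.int64(117))]
collar side [(158, np.int64(113), np.int64(114), np.int64(104)), (159, np.int64(113), np.int64(114), np.int64(104)), (160, np.int64(115), np.int64(117), np.int64(109)), (161, np.int64(115), np.int64(118), np.int64(107)), (162, np.int64(121), np.int64(117), np.int64(106)), (163, np.int64(118), np.int64(116), np.int64(106)), (164, np.int64(118), np.int64(120), np.int64(105)), (165, np.int64(122), np.int64(116), np.int64(105)), (166, np.int64(119), np.int64(119), np.int64(103)), (167, np.int64(125), np.int64(111), np.int64(98)), (168, np.int64(122), np.int64(74), np.int64(69)), (169, np.int64(117), np.int64(27), np.int64(34)), (170, np.int64
[... 5535 characters left out ...]
np.int64(12), np.int64(14), np.int64(15), np.int64(2), np.int64(16), np.int64(15), np.int64(11), np.int64(17), np.int64(8), np.int64(15), np.int64(11), np.int64(10), np.int64(20), np.int64(19), np.int64(9), np.int64(16), np.int64(10), np.int64(7), np.int64(17), np.int64(11), np.int64(18), np.int64(14), np.int64(12), np.int64(18), np.int64(7), np.int64(17), np.int64(16), np.int64(14), np.int64(9), np.int64(10), np.int64(4), np.int64(1), np.int64(11), np.int64(7), np.int64(5), np.int64(11), np.int64(7), np.int64(11), np.int64(16), np.int64(20), np.int64(13), np.int64(6), np.int64(12), np.int64(5), np.int64(11), np.int64(11), np.int64(13), np.int64(27), np.int64(41), np.int64(69), np.int64(67)]
```

Run:
```python
from h import *
w=load('w2')
al=np.arctan(23/184)
def pts(psi):
    u=np.array([np.cos(psi)*np.cos(al),np.sin(psi)*np.cos(al),-np.sin(al)]);n=np.array([np.cos(psi)*np.sin(al),np.sin(psi)*np.sin(al),np.cos(al)])
    return u,n
psi=-.14
for it in range(3):
    u,n=pts(psi); 
    # plane through axis: point T0 any axis pt: z at s=200 is 9cos; approximate xy
    A=np.array([609.,-334,9*np.cos(al)])
    for k in range(3):
        def hit(uv,off):
            o,d=ray(w,uv); q=A+n*off; return o+d*((q-o)@n)/(d@n)-n*off
        T=hit((260,94.5),9); A=np.array([T[0],T[1],9*np.cos(al)])
    J=hit((254,247.8),9); psi=np.arctan2(*(T-J)[[1,0]])
print('T',T,'J',J,'psi',psi,'len(184)',(T-J)@u)
for nm,uv,off in (('cfar',(258,168.2),13.5),('cnear',(258,178.2),13.5),('footedge16',(254,254),32),('footedge0',(254,266.7),32)):
    H=hit(uv,off); print(nm,H,'s from T',200+(H-T)@u,'s from J',16+(H-J)@u)
```

```text
T [ 612.67689964 -335.05443947    8.93049811] J [ 431.4874013  -303.47288302   31.9206581 ] psi -0.1725676015621331 len(184) 185.3525734128708
cfar [ 529.28973041 -321.44529766   19.49118691] s from T 114.85702693088604 s from J 116.20960034375685
cnear [ 517.59907463 -319.88410682   20.96432338] s from T 102.98022104235073 s from J 104.33279445522155
footedge16 [ 432.26317441 -303.36029896   31.82754328] s from T 15.398142270864923 s from J 16.750715683735752
footedge0 [ 416.58323246 -301.23912726   33.80395342] s from T -0.5361857529025826 s from J 0.8163876599682265
```

Call:
drive_tool(
  commands=[
    {"jaw":0,"xyz":[0,0,0],"spin":0.017},
    {"jaw":0,"xyz":[16,1,10],"spin":0},
    {"jaw":0,"xyz":[16,1,25],"spin":0},
    {"jaw":0,"xyz":[16,1,25],"spin":0},
    {"jaw":0,"xyz":[0,0,25],"spin":0},
    {"jaw":0,"xyz":[0,0,25],"spin":0},
    {"jaw":0,"xyz":[0,0,25],"spin":0},
    {"jaw":0,"xyz":[0,0,10],"spin":0},
    {"jaw":0,"xyz":[0,0,5],"spin":0},
    {"jaw":0,"xyz":[0,0,0],"spin":0},
    {"jaw":0,"xyz":[0,0,0],"spin":0},
    {"jaw":0,"xyz":[0,0,0],"spin":0},
  ],
)

```text
t: 2.53
position: [566.3, -330.7, 57.3]
tool_rot: [0.001, 0.997, -0.079, 0.001]
force: [-0.3, -0.5, 0.3]
width: 0.994
finger_force: 0.0
```

Run:
```python
from h import *
w=snap('wrist','w3.png'); st=bot.state();print(st['t'],st['position'],st['tool_rot'])
for s in (140,155,190):
    k=(200-s)
    print(proj(w,[612.7-k*.98,-335.05+k*.155,9+9+k*.124]))
```

```text
2.5833 [ 566.3804224  -330.56688323   57.35972876] [ 9.49048128e-04  9.96905887e-01 -7.85854349e-02  1.44247112e-03]
[247.9767593  233.89528113]
[247.91512012 214.67778878]
[247.7735719  168.05925404]
```

View pics/w3.png

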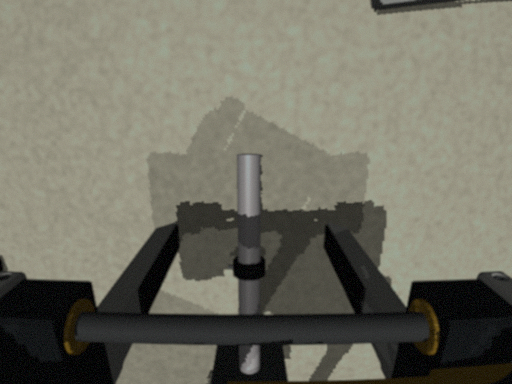

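The post runs straight up the picture at column 249, from its top at row 155 to the collar at row 268, as predicted. I'll shift about 3 mm sideways, go down and grip.

Call:
drive_tool(
  commands=[
    {"jaw":0,"xyz":[2,-3,12],"spin":0},
    {"jaw":0,"xyz":[0,0,16],"spin":0},
    {"jaw":0,"xyz":[0,0,14],"spin":0},
    {"jaw":0,"xyz":[0,0,7],"spin":0},
    {"jaw":0,"xyz":[0,0,3],"spin":0},
    {"jaw":0,"xyz":[0,0,1.5],"spin":0},
    {"jaw":0,"xyz":[0,0,0],"spin":0},
  ],
)

```text
t: 3.17
position: [568.2, -327.1, 2.1]
tool_rot: [0.0, 0.997, -0.078, 0.0]
force: [0.4, -0.8, 0.4]
width: 1.003
finger_force: 0.0
```

Call:
drive_tool(
  commands=[
    {"jaw":0.5,"xyz":[0,0,0],"spin":0},
    {"jaw":0.8,"xyz":[0,0,0],"spin":0},
    {"jaw":1,"xyz":[0,0,0],"spin":0},
    {"jaw":1,"xyz":[0,0,0],"spin":0},
    {"jaw":1,"xyz":[0,0,0],"spin":0},
    {"jaw":1,"xyz":[0,0,0],"spin":0},
    {"jaw":1,"xyz":[0,0,0],"spin":0},
    {"jaw":1,"xyz":[0,0,0],"spin":0},
    {"jaw":1,"xyz":[0,0,0],"spin":0},
    {"jaw":1,"xyz":[0,0,0],"spin":0},
  ],
  grip_force=15,
)

```text
t: 4.0
position: [567.9, -327.0, 2.0]
tool_rot: [0.0, 0.997, -0.078, 0.0]
force: [-0.7, 0.6, 0.2]
width: 0.322
finger_force: 0.0
```

Call:
drive_tool(
  commands=[
    {"jaw":1,"xyz":[0,0,0],"spin":0},
    {"jaw":1,"xyz":[0,0,0],"spin":0},
    {"jaw":1,"xyz":[0,0,0],"spin":0},
    {"jaw":1,"xyz":[0,0,0],"spin":0},
    {"jaw":1,"xyz":[0,0,0],"spin":0},
  ],
)

```text
t: 4.42
position: [568.0, -327.2, 2.0]
tool_rot: [0.0, 0.997, -0.078, 0.0]
force: [-0.4, 0.3, -0.6]
width: 0.186
finger_force: 15.0
```

Call:
drive_tool(
  commands=[
    {"jaw":1,"xyz":[-1.3,0,-11.5],"spin":0},
    {"jaw":1,"xyz":[-2,0,-11.3],"spin":0},
    {"jaw":1,"xyz":[-2.8,0,-11],"spin":0},
    {"jaw":1,"xyz":[-3.6,0,-10.8],"spin":0},
    {"jaw":1,"xyz":[-4.3,0,-10.5],"spin":0},
    {"jaw":1,"xyz":[-5,0,-10.2],"spin":0},
    {"jaw":1,"xyz":[-5.7,0,-9.8],"spin":0},
    {"jaw":1,"xyz":[-6.4,0,-9.4],"spin":0},
    {"jaw":1,"xyz":[-7,0,-8.9],"spin":0},
    {"jaw":1,"xyz":[-7.6,0,-8.4],"spin":0},
    {"jaw":1,"xyz":[-8.2,0,-7.8],"spin":0},
    {"jaw":1,"xyz":[-8.7,0,-7.2],"spin":0},
  ],
)

```text
t: 5.42
position: [505.3, -317.1, 119.5]
tool_rot: [0.0, 0.997, -0.078, 0.0]
force: [-0.7, 0.4, -3.9]
width: 0.186
finger_force: 15.0
```

Run:
```python
from h import *
c=snap('scene','s1.png'); w=snap('wrist','w4.png');st=bot.state();print(st['t'],st['position'],st['force'],st['width'])
a=cv2.imread('pics/s1.png')[60:260,40:300];a=cv2.resize(a,(400,308));b=cv2.resize(cv2.imread('pics/w4.png'),(400,300));o=np.zeros((308,800,3),np.uint8);o[:,:400]=a;o[:300,400:]=b
cv2.imwrite('pics/c2.png',np.clip(o*1.4,0,255))
```

```text
5.5167 [ 505.03312308 -317.19536923  120.19612095] [-0.95544303 -1.0394108  -1.57855655] 0.18812255854673607[ WARN:0@1.287] global loadsave.cpp:1063 imwrite_ Unsupported depth image for selected encoder is fallbacked to CV_8U.
```

View pics/c2.png

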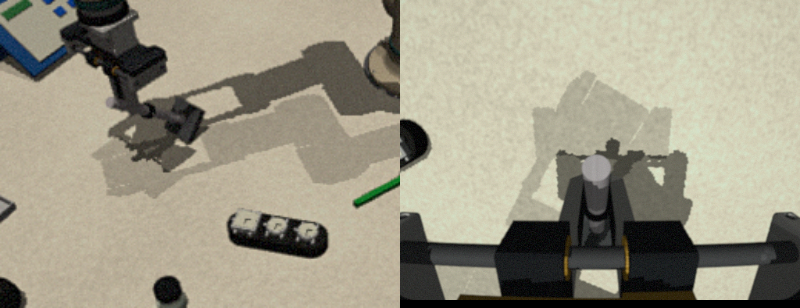

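The gauge is turning between the pads: in the left crop its foot is at (185,120) and its post top at (112,102), raised. I'll continue the arc.

Call:
drive_tool(
  commands=[
    {"jaw":1,"xyz":[-9.2,0,-6.4],"spin":0},
    {"jaw":1,"xyz":[-9.6,0,-5.7],"spin":0},
    {"jaw":1,"xyz":[-10,0,-5],"spin":0},
    {"jaw":1,"xyz":[-10.3,0,-4.3],"spin":0},
    {"jaw":1,"xyz":[-10.6,0,-3.6],"spin":0},
    {"jaw":1,"xyz":[-10.8,0,-2.8],"spin":0},
    {"jaw":1,"xyz":[-11,0,-2],"spin":0},
    {"jaw":1,"xyz":[-11.1,0,-1.3],"spin":0},
    {"jaw":1,"xyz":[-11.2,0,-0.5],"spin":0},
    {"jaw":1,"xyz":[-11.2,0,0],"spin":0},
    {"jaw":1,"xyz":[-11,0,0],"spin":0},
    {"jaw":1,"xyz":[-11,0,0],"spin":0},
  ],
)

```text
t: 6.52
position: [379.7, -297.1, 150.3]
tool_rot: [-0.0, 0.997, -0.078, 0.0]
force: [1.5, -0.3, -3.3]
width: 0.185
finger_force: 15.0
```

Run:
```python
from h import *
c=snap('scene','s2.png'); w=snap('wrist','w5.png');st=bot.state();print(st['t'],st['position'],st['force'],st['width'])
a=cv2.imread('pics/s2.png')[30:230,60:320];a=cv2.resize(a,(400,308));b=cv2.resize(cv2.imread('pics/w5.png'),(400,300));o=np.zeros((308,800,3),np.uint8);o[:,:400]=a;o[:300,400:]=b
cv2.imwrite('pics/c3.png',np.clip(o*1.4,0,255).astype(np.uint8))
```

```text
6.6167 [ 378.45499522 -296.78020746  150.45163328] [-0.19346866  0.48448551 -2.12239048] 0.18612677124245372
```

View pics/c3.png

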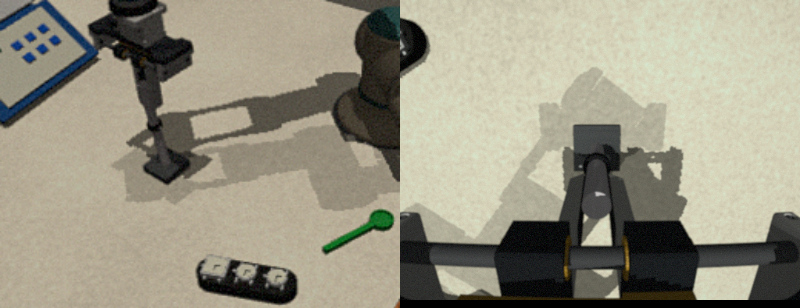

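Run:
```python
from h import *
w=load('w5'); st=bot.state(); print(st['position'],st['force'])
R=np.array(w['R']); ps=-.157; ux=np.array([np.cos(ps),np.sin(ps),0]);uy=np.array([-ux[1],ux[0],0])
P=np.array([st['position'][0],st['position'][1],0])
for th in (-15,-8,0,8,15):  # tilt: top leaning +x when positive
    t=np.radians(th); a=np.array([ux[0]*np.sin(t),ux[1]*np.sin(t),np.cos(t)]); b=np.array([ux[0]*np.cos(t),ux[1]*np.cos(t),-np.sin(t)])
    G=P+np.array([0,0,161.5]) # grip on post s=155
    O=G-155*a
    f=lambda s,x,y: np.round(proj(w,O+a*s+b*x+uy*y)).astype(int)
    print(th,'front edge top',f(16,32,32),f(16,32,-32),'front bottom',f(0,32,0),'top',f(200,0,0),'collar',f(109.6,0,0),'lowest z',[round((O+b*x)[2],1) for x in(-32,32)])
g=cv2.cvtColor(w['img'],cv2.COLOR_RGB2GRAY).astype(int)
print(g[148:270:2,243])
```

```text
[ 378.45499522 -296.78020746  150.45163328] [-0.19346866  0.48448551 -2.12239048]
-15 front edge top [218 117] [286 117] front bottom [252 112] top [253 304] collar [252 201] lowest z [np.float64(3.5), np.float64(20.1)]
-8 front edge top [219 133] [285 133] front bottom [252 130] top [253 296] collar [252 207] lowest z [np.float64(3.6), np.float64(12.5)]
0 front edge top [220 152] [283 152] front bottom [252 149] top [253 286] collar [252 215] lowest z [np.float64(6.5), np.float64(6.5)]
8 front edge top [221 170] [283 170] front bottom [252 169] top [253 274] collar [252 223] lowest z [np.float64(12.5), np.float64(3.6)]
15 front edge top [222 186] [282 186] front bottom [252 185] top [253 262] collar [252 230] lowest z [np.float64(20.1), np.float64(3.5)]
[127 123 120 124 120 109  40  53  53  46  52  53  51  56  53  50  53  51
  48  50  48  48  53  54  49   3  14  26  25  12  34  36  40  44  45  41
  40  40  42  40  47  42  44  44  46  44  43  42  41  42  49  56  52  49
  51  52  51  52  49  53  52]
```

The foot's front edge is at row about 160, so the gauge is roughly 3° from upright. I'll lower it gently.

Call:
drive_tool(
  commands=[
    {"jaw":1,"xyz":[0,0,0.7],"spin":0},
    {"jaw":1,"xyz":[0,0,0.7],"spin":0},
    {"jaw":1,"xyz":[0,0,0.7],"spin":0},
    {"jaw":1,"xyz":[0,0,0.7],"spin":0},
    {"jaw":1,"xyz":[0,0,0.6],"spin":0},
    {"jaw":1,"xyz":[0,0,0.6],"spin":0},
    {"jaw":1,"xyz":[0,0,0],"spin":0},
  ],
)

```text
t: 7.2
position: [383.0, -298.3, 149.9]
tool_rot: [0.001, 0.997, -0.078, 0.003]
force: [-0.9, 3.1, 17.4]
width: 0.186
finger_force: 15.0
```

Call:
drive_tool(
  commands=[
    {"jaw":1,"xyz":[0,0,0.7],"spin":0},
    {"jaw":1,"xyz":[0,0,0.7],"spin":0},
    {"jaw":1,"xyz":[0,0,0.6],"spin":0},
    {"jaw":1,"xyz":[0,0,0],"spin":0},
    {"jaw":1,"xyz":[0,0,0],"spin":0},
  ],
)

```text
t: 7.62
position: [384.0, -298.7, 149.0]
tool_rot: [0.002, 0.997, -0.078, 0.004]
force: [-0.7, 4.4, 22.3]
width: 0.188
finger_force: 15.1
```

```bash
cat > chk.py <<'E'
from h import *
w=snap('wrist','w6.png'); st=bot.state(); print(st['t'],st['position'],st['force'],st['width'])
g=cv2.cvtColor(w['img'],cv2.COLOR_RGB2GRAY).astype(int)
print(g[140:180,243])
ps=-.157; ux=np.array([np.cos(ps),np.sin(ps),0]); P=np.array([*st['position'][:2],0])
print('upright front edge',proj(w,P+32*ux+[0,0,16]))
E
python3 chk.py
```

```text
7.6667 [ 383.95826469 -298.69847668  148.95282673] [-2.60582391  3.97255467 22.01506057] 0.1875374364733902
[127 132 133 133 129 126 128 122 121 122 122 125 126 125 122 124 127 123
 128 125 124 122 121 122 121 120 107  77  48  55  47  53  50  48  51  53
  50  53  52  55]
upright front edge [251.25838031 153.22286659]
```

Run:
```python
from h import *
c=snap('scene','s3.png'); st=bot.state()
P=np.array([*st['position'][:2],0])
u0=proj(c,P);u1=proj(c,P+[0,0,130]);u2=proj(c,P+[0,0,109.6]);print(u0,u1,u2)
x0,y0=int(u0[0])-60,int(u0[1])-120
a=cv2.imread('pics/s3.png')[y0:y0+160,x0:x0+120];a=cv2.resize(a,None,fx=3.75,fy=3.75,interpolation=cv2.INTER_CUBIC)
a=np.clip(a*1.6,0,255).astype(np.uint8)
w=cv2.imread('pics/w6.png')[130:320,180:330];w=cv2.resize(w,(350,443))
o=np.zeros((600,800,3),np.uint8);o[:600,:450]=a;o[:443,450:]=np.clip(w*1.5,0,255)
ps=-.157;ux=np.array([np.cos(ps),np.sin(ps),0]);uy=np.array([-ux[1],ux[0],0])
q=lambda X:tuple(int(v) for v in (proj(c,X)-[x0,y0])*3.75)
cv2.line(o,q(P),q(P+[0,0,130]),(0,0,255),1)
for z in(0,16):
    k=[q(P+ux*i*32+uy*j*32+[0,0,z]) for i,j in((1,1),(1,-1),(-1,-1),(-1,1))]
    cv2.polylines(o,[np.array(k)],True,(0,255,0),1)
cv2.imwrite('pics/c4.png',o)
```

```text
[164.52848519 142.32125855] [157.77697633 105.79583415] [158.90116728 111.91221789]
```

View pics/c4.png

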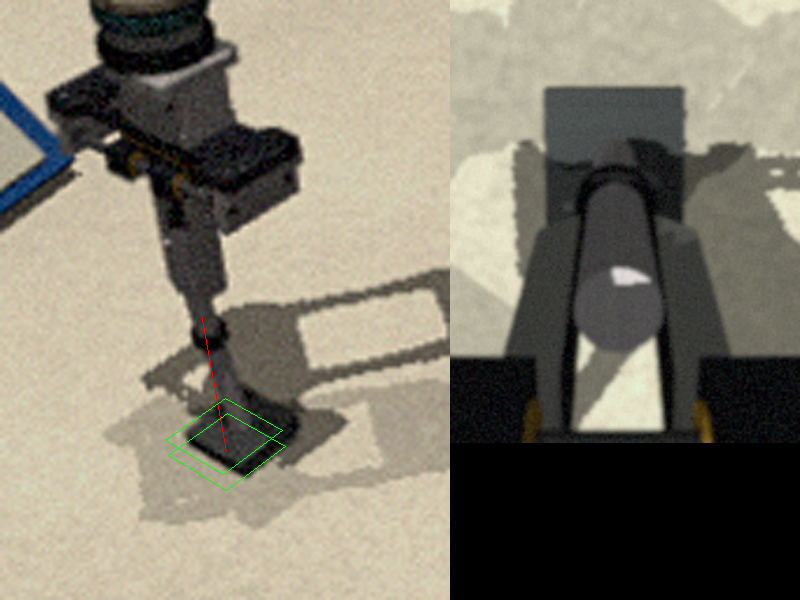

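The post still leans away by about 6°, because the foot is shifted towards the robot and stands on its front edge. So I'll move the tool back towards the robot while staying lightly in contact.

Call:
drive_tool(
  commands=[
    {"jaw":1,"xyz":[-2,0,-1],"spin":0},
    {"jaw":1,"xyz":[-2,0,-0.5],"spin":0},
    {"jaw":1,"xyz":[-2,0,0],"spin":0},
    {"jaw":1,"xyz":[-2,0,0],"spin":0},
    {"jaw":1,"xyz":[-2,0,0],"spin":0},
    {"jaw":1,"xyz":[0,0,0],"spin":0},
    {"jaw":1,"xyz":[0,0,0],"spin":0},
  ],
)

```text
t: 8.3
position: [372.7, -296.4, 147.6]
tool_rot: [0.001, 0.997, -0.079, 0.002]
force: [0.3, 1.5, 7.0]
width: 0.185
finger_force: 15.0
```

```bash
python3 chk.py
```

```text
8.35 [ 372.71925598 -296.33198356  147.62467465] [-0.19505258  2.67554509  7.42840455] 0.18862048116461747
[126 125 126 124 124 125 125 127 124 121 123 123 122 127 123 114  84  49
  45  52  52  51  50  52  50  45  50  51  57  49  55  54  50  53  51  53
  53  50  52  53]
upright front edge [251.52405308 152.95072074]
```

Call:
drive_tool(
  commands=[
    {"jaw":1,"xyz":[-1.5,0,0],"spin":0},
    {"jaw":1,"xyz":[-1.5,0,0],"spin":0},
    {"jaw":1,"xyz":[0,0,0],"spin":0},
    {"jaw":1,"xyz":[0,0,0],"spin":0},
  ],
)

```text
t: 8.68
position: [369.2, -295.7, 147.1]
tool_rot: [0.0, 0.997, -0.078, 0.001]
force: [0.8, 2.2, 6.8]
width: 0.189
finger_force: 15.0
```

```bash
python3 chk.py
```

```text
8.7333 [ 369.22089098 -295.74974598  147.11208534] [-0.22624069  2.0282298   6.62430843] 0.18997725063031468
[125 121 125 128 127 123 121 124 124 120 124 124 110  69  32  41  49  53
  52  51  44  48  50  47  48  49  53  50  53  54  55  49  53  48  52  52
  49  52  48  50]
upright front edge [251.57232943 152.88062901]
```

Call:
drive_tool(
  commands=[
    {"jaw":1,"xyz":[0,0,-0.5],"spin":0},
    {"jaw":1,"xyz":[0,0,-0.3],"spin":0},
    {"jaw":1,"xyz":[0,0,0],"spin":0},
  ],
  grip_force=4,
)

```text
t: 8.98
position: [367.9, -295.4, 146.8]
tool_rot: [0.0, 0.997, -0.078, -0.0]
force: [-0.9, 1.9, 3.1]
width: 0.19
finger_force: 4.0
```

Call:
drive_tool(
  commands=[
    {"jaw":0.75,"xyz":[0,0,0],"spin":0},
    {"jaw":0.7,"xyz":[0,0,0],"spin":0},
    {"jaw":0.6,"xyz":[0,0,0],"spin":0},
    {"jaw":0.4,"xyz":[0,0,0],"spin":0},
    {"jaw":0.4,"xyz":[0,0,0],"spin":0},
    {"jaw":0.4,"xyz":[0,0,0],"spin":0},
    {"jaw":0.4,"xyz":[0,0,0],"spin":0},
    {"jaw":0.4,"xyz":[0,0,0],"spin":0},
  ],
)

```text
t: 9.65
position: [367.8, -295.3, 146.6]
tool_rot: [0.0, 0.997, -0.078, 0.0]
force: [0.1, 0.1, -0.6]
width: 0.595
finger_force: 0.0
```

```bash
python3 chk.py
python3 - <<'E'
from h import *
c=snap('scene','s4.png'); w=load('w6');st=bot.state()
P=np.array([*st['position'][:2],0])
u0=proj(c,P);x0,y0=int(u0[0])-60,int(u0[1])-120
a=cv2.imread('pics/s4.png')[y0:y0+160,x0:x0+120];a=cv2.resize(a,None,fx=3.75,fy=3.75,interpolation=cv2.INTER_CUBIC)
w=cv2.imread('pics/w6.png')[130:320,180:330];w=cv2.resize(w,(350,443))
o=np.zeros((600,800,3),np.uint8);o[:600,:450]=np.clip(a*1.6,0,255);o[:443,450:]=np.clip(w*1.5,0,255)
ps=-.157;ux=np.array([np.cos(ps),np.sin(ps),0]);uy=np.array([-ux[1],ux[0],0])
q=lambda X:tuple(int(v) for v in (proj(c,X)-[x0,y0])*3.75)
cv2.line(o,q(P),q(P+[0,0,130]),(0,0,255),1)
for z in(0,16):
    k=[q(P+ux*i*32+uy*j*32+[0,0,z]) for i,j in((1,1),(1,-1),(-1,-1),(-1,1))]
    cv2.polylines(o,[np.array(k)],True,(0,255,0),1)
cv2.imwrite('pics/c5.png',o)
E
```

```text
9.7 [ 367.80231136 -295.34576685  146.65505197] [-0.12115288  0.62263209  0.04085273] 0.596571394726747
[129 132 129 128 129 127 129 127 129 126 118  89  48  34  43  52  50  51
  49  49  50  48  53  50  49  53  45  48  49  54  51  52  47  51  51  52
  46  54  52  58]
upright front edge [251.63746376 152.63634939]
```

View pics/c5.png

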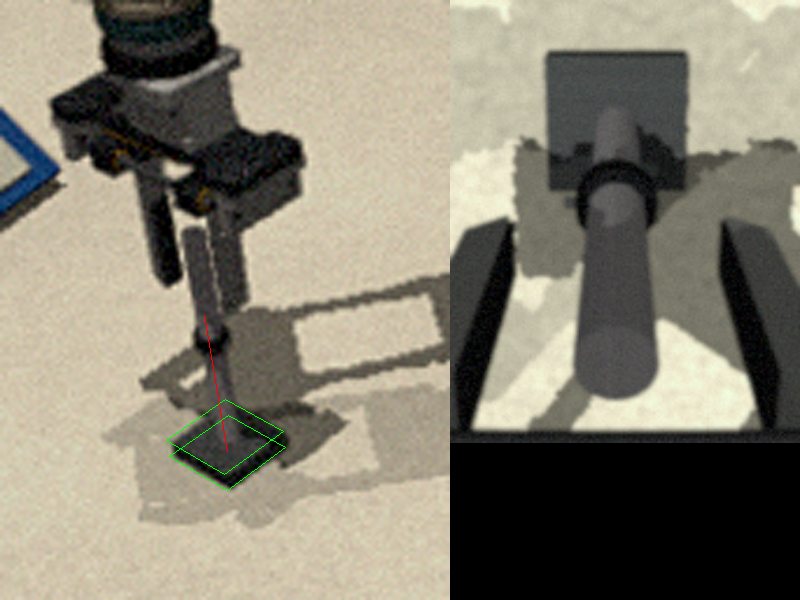

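The gauge stands upright on its foot and is free: the collar is at (210,335) in the left crop, and the foot matches the drawn outline. I'll retreat upward and go to the loupe.

Call:
drive_tool(
  commands=[
    {"jaw":0.2,"xyz":[0,0,-4],"spin":0},
    {"jaw":0.2,"xyz":[0,0,-10],"spin":0},
    {"jaw":0.2,"xyz":[0,0,-14],"spin":0},
    {"jaw":0.2,"xyz":[0,0,-16],"spin":0},
    {"jaw":0.2,"xyz":[0,0,-16],"spin":0},
    {"jaw":0.2,"xyz":[0,0,-14],"spin":0},
    {"jaw":0.2,"xyz":[0,0,-8],"spin":0},
    {"jaw":0.2,"xyz":[-1,-8,-2],"spin":0},
    {"jaw":0.2,"xyz":[-2,-20,0],"spin":0},
    {"jaw":0.2,"xyz":[-4,-30,0],"spin":0},
    {"jaw":0.2,"xyz":[-4,-34,0],"spin":0},
    {"jaw":0.2,"xyz":[-4,-34,0],"spin":0},
  ],
)

```text
t: 10.75
position: [371.9, -166.7, 230.1]
tool_rot: [-0.001, 0.997, -0.079, -0.001]
force: [1.4, 0.1, 0.4]
width: 0.801
finger_force: 0.0
```

Call:
drive_tool(
  commands=[
    {"jaw":0.2,"xyz":[-4,-34,0],"spin":0},
    {"jaw":0.2,"xyz":[-4,-34,0],"spin":0},
    {"jaw":0.2,"xyz":[-4,-34,0],"spin":0},
    {"jaw":0.2,"xyz":[-4,-34,0],"spin":0},
    {"jaw":0.2,"xyz":[-4,-34,0],"spin":0},
    {"jaw":0.2,"xyz":[-4,-34,0],"spin":0},
    {"jaw":0.2,"xyz":[-4,-34,0],"spin":0},
    {"jaw":0.2,"xyz":[-5,-34,0],"spin":0},
    {"jaw":0.2,"xyz":[-6,-34,0],"spin":0},
    {"jaw":0.2,"xyz":[-6,-34,0],"spin":0},
    {"jaw":0.2,"xyz":[-6,-34,0],"spin":0},
    {"jaw":0.2,"xyz":[-4,-25,0],"spin":-0.077},
  ],
)

```text
t: 11.75
position: [379.2, 236.9, 230.2]
tool_rot: [-0.0, 0.999, -0.038, -0.001]
force: [0.1, 0.0, 0.1]
width: 0.802
finger_force: 0.0
```

Call:
drive_tool(
  commands=[
    {"jaw":0.2,"xyz":[0,-10,0],"spin":0},
    {"jaw":0.2,"xyz":[0,0,0],"spin":0},
    {"jaw":0.2,"xyz":[0,0,0],"spin":0},
    {"jaw":0.2,"xyz":[0,0,0],"spin":0},
  ],
)

```text
t: 12.08
position: [381.2, 242.8, 230.4]
tool_rot: [0.001, 0.999, -0.041, -0.0]
force: [0.1, -0.9, 0.8]
width: 0.801
finger_force: 0.0
```

Run:
```python
from h import *
w=snap('wrist','w7.png'); c=snap('scene','s5.png');t=snap('top','t5.png');st=bot.state();print(st['t'],st['position'],st['tool_rot'])
T0=load('t0');print('loupe rough',onz(T0,(195.5,219),47),onz(T0,(192,261),47))
# gauge collar, scene: dark blob near prediction
b=np.array([368.,-295.4,0])
for nm,k in(('scene',c),('top',t)):
    for h in (0,109.6,200): print(nm,h,np.round(proj(k,b+[0,0,h]),1))
a=cv2.imread('pics/s5.png');u=proj(c,b+[0,0,110]).astype(int)
A=cv2.resize(a[u[1]-45:u[1]+45,u[0]-45:u[0]+45],(300,300),interpolation=cv2.INTER_CUBIC)
o=np.zeros((600,800,3),np.uint8);o[:300,:300]=np.clip(A*1.6,0,255);o[216:,300:]=cv2.resize(cv2.imread('pics/w7.png'),(500,384))
a=cv2.imread('pics/t5.png');u=proj(t,b+[0,0,110]).astype(int)
o[300:,:300]=cv2.resize(a[u[1]-25:u[1]+25,u[0]-25:u[0]+25],(300,300),interpolation=cv2.INTER_CUBIC)
cv2.imwrite('pics/c6.png',o)
```

```text
12.2333 [381.61948041 242.83320269 230.68231619] [ 2.59649378e-04  9.99151418e-01 -4.11870937e-02  2.41168874e-05]
loupe rough [448.18443822 237.83448934  47.        ] [324.80236683 247.59546969  47.        ]
scene 0 [168.7 139.5]
scene 109.6 [163.4 109.1]
scene 200 [158.5  80.9]
top 0 [371.6 245.1]
top 109.6 [382.4 248.4]
top 200 [392.9 251.6]
```

View pics/c6.png

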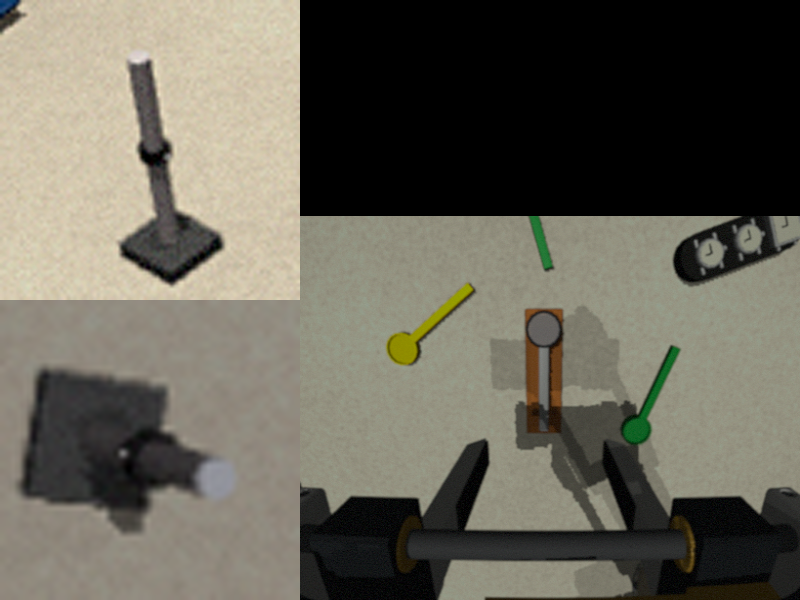

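The gauge stands alone, with its collar where predicted, so the collar height is about 110 mm. In the wrist view the loupe's lens is at about (249,116) and its handle end at (251,219). I'll refine the loupe and dial positions numerically.

Run:
```python
from h import *
w=load('w7'); im=w['img'].astype(int)
hsv=cv2.cvtColor(w['img'],cv2.COLOR_RGB2HSV)
# non-orange within the rest region
pr=lambda r,c0,c1:print(r,[tuple(im[r,c]) for c in range(c0,c1)])
g=cv2.cvtColor(w['img'],cv2.COLOR_RGB2GRAY).astype(int); s=hsv[...,1].astype(int)
roi=(slice(85,230),slice(215,285))
m=np.zeros(g.shape,np.uint8); m[roi]=((s[roi]<70)).astype(np.uint8)
for r in (100,108,116,124,130): print(r,'sat',list(s[r,226:274]),)
for r in (145,160,175,190,205): print(r,'g',list(g[r,240:266]))
print('col',list(g[90:140,249])); print('end',list(g[205:232,251]))
```

```text
100 sat [np.int64(34), np.int64(38), np.int64(29), np.int64(43), np.int64(81), np.int64(160), np.int64(190), np.int64(191), np.int64(189), np.int64(191), np.int64(156), np.int64(96), np.int64(26), np.int64(5), np.int64(14), np.int64(15), np.int64(18), np.int64(20), np.int64(18), np.int64(29), np.int64(22), np.int64(13), np.int64(18), np.int64(21), np.int64(21), np.int64(17), np.int64(10), np.int64(18), np.int64(17), np.int64(16), np.int64(17), np.int64(11), np.int64(7), np.int64(4), np.int64(23), np.int64(46), np.int64(162), np.int64(177), np.int64(194), np.int64(205), np.int64(196), np.int64(194), np.int64(130), np.int64(53), np.int64(32), np.int64(28), np.int64(34), np.int64(31)]
108 sat [np.int64(31), np.int64(32), np.int64(33), np.int64(38), np.int64(68), np.int64(127), np.int64(146), np.int64(31), np.int64(36), np.int64(29), np.int64(20), np.int64(10), np.int64(15), np.int64(18), np.int64(18), np.int64(16), np.int64(18), np.int64(10), np.int64(18), np.int64(21), np.int64(18), np.int64(15), np.int64(18), np.int64(20), np.int64(20), np.int64(15), np.int64(18), np.int64(20), np.int
[... 4630 characters left out ...]
 np.int64(93), np.int64(93), np.int64(100), np.int64(95), np.int64(96), np.int64(94), np.int64(95), np.int64(98), np.int64(98), np.int64(99), np.int64(94), np.int64(65), np.int64(41), np.int64(69), np.int64(106), np.int64(123), np.int64(120), np.int64(125), np.int64(120), np.int64(120), np.int64(123), np.int64(120)]
end [np.int64(39), np.int64(43), np.int64(46), np.int64(49), np.int64(58), np.int64(57), np.int64(61), np.int64(67), np.int64(76), np.int64(74), np.int64(54), np.int64(49), np.int64(59), np.int64(66), np.int64(72), np.int64(67), np.int64(69), np.int64(65), np.int64(71), np.int64(70), np.int64(75), np.int64(73), np.int64(69), np.int64(69), np.int64(68), np.int64(70), np.int64(98)]
```

Run:
```python
from h import *
w=load('w7')
L=onz(w,(249.2,112.5),47);H=onz(w,(248.8,145),47);K=onz(w,(248.7,175),47)
print(L,H,K,np.linalg.norm(L-K),'yaw',np.arctan2(*(L-K)[[1,0]]))
u=(L-K)/np.linalg.norm(L-K);print('grip',L-60*u)
s=bot.state();q=s['tool_rot'];print('toolyaw',2*np.arctan2(q[2],q[1]),s['position'])
# square watch from w1,w2 : bright blob at right end of cushion
for f in('w1','w2'):
    c=load(f);g=cv2.cvtColor(c['img'],cv2.COLOR_RGB2GRAY)
    m=(cv2.medianBlur(g,3)>95).astype(np.uint8); m[:,:20]=m[:,:20]
    n,l,st,ce=cv2.connectedComponentsWithStats(m)
    for i in range(1,n):
        if 300<st[i,4]<2500 and st[i,0]<80 and 130<ce[i][1]<220:
            r=cv2.minAreaRect(np.argwhere(l==i)[:,::-1].astype(np.float32)); print(f,st[i],ce[i],r,onz(c,ce[i],37),onz(c,r[0],37))
for f,(x0,y0,x1,y1),th in(('t0',(285,172,311,197),75),('s0',(187,193,209,213),75),('t5',(285,172,311,197),75)):
    c=load(f);g=cv2.cvtColor(c['img'],cv2.COLOR_RGB2GRAY)[y0:y1,x0:x1]
    g=cv2.resize(g,None,fx=1,fy=1)
    print(f); print(g if f=='t0' else '')
```

```text
[451.09733605 239.54321522  47.        ] [413.41210982 243.1825436   47.        ] [376.70198156 246.40141146  47.        ] 74.71079992159159 yaw -0.09192599800637304
grip [391.35066925 245.05101028  47.        ]
toolyaw -0.0823974975527236 [381.61948041 242.83320269 230.68231619]
w1 [ 21 157  40  40 888] [ 40.21621622 177.46396396] ((39.70819091796875, 176.9901580810547), (35.87309265136719, 27.127506256103516), 58.24052047729492) [552.1844743  -61.77214814  37.        ] [552.85513164 -61.31241524  37.        ]
w1 [  0 183  22  26 378] [ 10.24338624 194.13227513] ((9.929414749145508, 193.58236694335938), (24.947004318237305, 19.4152774810791), 40.60129928588867) [537.35554085 -13.66990617  37.        ] [538.11012127 -13.50975039  37.        ]
w2 [ 26 160  40  41 879] [ 45.30147895 180.97724687] ((44.70786666870117, 180.43258666992188), (36.675926208496094, 27.029945373535156), 57.9946174621582) [552.22660157 -61.75218118  37.        ] [553.00077427 -61.2025907   37.        ]
w2 [  4 186  23  27 387] [ 15.18346253 197.47028424] ((14.359048843383789, 196.70135498046875), (25.8058052062
[... 2163 characters left out ...]
112
   65  16  23  81 126 128 130 130]
 [129  82  21  17  19  21  18  83 139 133 125 135 134 122  91  27  17  80
  114  40  56  96 124 128 128 129]
 [115  56  23  14  13  15  21  76 133 132 119  56  21  14   8  25  19  31
   42  49  94 127 130 128 127 128]
 [104 116  30   7  14  20  18  20  22  48  78  46  24  26  24  28  33  44
   62  78 102 132 130 130 129 131]
 [ 41  71  43  18  21  13  16  15  18  32  58  52  20  26  38  49  67  66
   97 134 130 130 131 130 129 129]
 [ 30  37  40  19  19  16  16  21  21  19  31  42  51  63  69  79  76  79
   98 131 130 130 129 134 131 135]
 [ 21  21  20  19  20  21  26  33  44  56  71  80  79  78  99 133 130 131
  129 130 128 125 128 131 132 131]]
s0

t5
```

Call:
drive_tool(
  commands=[
    {"jaw":0.3,"xyz":[3,-1,12],"spin":0.008},
    {"jaw":0.3,"xyz":[3.5,-1,25],"spin":0},
    {"jaw":0.3,"xyz":[3,-1,30],"spin":0},
    {"jaw":0.3,"xyz":[0,0,30],"spin":0},
    {"jaw":0.3,"xyz":[0,0,25],"spin":0},
    {"jaw":0.3,"xyz":[0,0,18],"spin":0},
    {"jaw":0.3,"xyz":[0,0,10],"spin":0},
    {"jaw":0.3,"xyz":[0,0,0],"spin":0},
    {"jaw":0.3,"xyz":[0,0,0],"spin":0},
    {"jaw":0.3,"xyz":[0,0,0],"spin":0},
  ],
  grip_force=20,
)

```text
t: 13.07
position: [392.2, 246.2, 81.5]
tool_rot: [-0.0, 0.999, -0.044, 0.001]
force: [-0.4, 0.7, -0.3]
width: 0.703
finger_force: 0.0
```

Run:
```python
from h import *
w=snap('wrist','w8.png');s=bot.state();q=s['tool_rot'];print(s['t'],s['position'],q,2*np.arctan2(q[2],q[1]))
g=cv2.cvtColor(w['img'],cv2.COLOR_RGB2GRAY).astype(int)
print(proj(w,[451.1,239.5,47]),proj(w,[413.4,243,47]),proj(w,[391.4,245,47]))
u=int(proj(w,[413.4,243,47])[1]);print(u,g[u,225:280]);print(g[u+12,225:280])
u=int(proj(w,[451.1,239.5,47])[1]);print(u,g[u,210:295:1]);print(g[u-35:u+45,250])
```

```text
13.1167 [392.34478957 246.33218684  81.72834193] [-4.46683850e-04  9.99013466e-01 -4.43930274e-02  1.07461108e-03] -0.0888153031636667
[253.92130128 137.41700699] [253.62622352 189.35971951] [253.51863557 217.43242702]
189 [104  83  73  76  81  76  80  77  82  82  81  82  84  81  82  78  79  89
  82  80  84  95 115 129 132 130 129 129 127 127 124 123 123 123 125 115
  88  66  30  29  41  57  74  79  82  79  82  77  79  80  82  78  82  80
  79]
[ 51  47  49  46  50  54  51  54  53  50  46  43  54  67  76  79  84  83
  84  82  82 101 118 129 128 129 125 128 126 126 125 125 122 122 120 114
  89  57  32  50  65  81  79  80  79  83  83  80  78  76  79  80  80  78
  78]
137 [168 164 164 168 168 170 170 170 173 169 168 165 152 114  65  31  29  56
  98 127 129 116 112 114 111 113 114 112 109 111 111 109 111 112 111 106
 112 111 111 113 110 110 112 111 109 111 111 112 114 112 112 113 112 112
 108 112 113 109 112 112 112 109 110 108 110 111 113 111 106  84  58  27
  26  41  87 118 131 136 137 138 139 140 140 142 140]
[125  96  85  86  74  57  37  32  50  84 106 111 113 113 112 111 111 111
 112 111 113 113 114 115 112 115 113 113 115 111 112 113 109 110 114 110
 111 109 113 110 113 107 110 110 108 110 114 108 112 112 109 111 110 114
 114 109 112 115 113 102  85  47  27  27  48  92 125 130 131 129 133 134
 128 134 130 133 130 127 134 130]
```

Call:
drive_tool(
  commands=[
    {"jaw":0.5,"xyz":[-0.8,1.4,12],"spin":0},
    {"jaw":0.6,"xyz":[0,0,18],"spin":0},
    {"jaw":0.65,"xyz":[0,0,16],"spin":0},
    {"jaw":0.65,"xyz":[0,0,9],"spin":0},
    {"jaw":0.65,"xyz":[0,0,4.5],"spin":0},
    {"jaw":0.65,"xyz":[0,0,0],"spin":0},
    {"jaw":0.65,"xyz":[0,0,0],"spin":0},
  ],
)

```text
t: 13.7
position: [391.0, 245.2, 21.7]
tool_rot: [-0.0, 0.999, -0.044, 0.001]
force: [1.0, 1.1, 0.3]
width: 0.351
finger_force: 0.0
```

Call:
drive_tool(
  commands=[
    {"jaw":1,"xyz":[0,0,0],"spin":0},
    {"jaw":1,"xyz":[0,0,0],"spin":0},
    {"jaw":1,"xyz":[0,0,0],"spin":0},
    {"jaw":1,"xyz":[0,0,0],"spin":0},
    {"jaw":1,"xyz":[0,0,0],"spin":0},
    {"jaw":1,"xyz":[0,0,0],"spin":0},
  ],
)

```text
t: 14.2
position: [390.7, 245.1, 21.6]
tool_rot: [-0.0, 0.999, -0.044, 0.0]
force: [-0.4, -0.7, 4.5]
width: 0.128
finger_force: 20.0
```

Call:
drive_tool(
  commands=[
    {"jaw":1,"xyz":[0,0,-2],"spin":0},
    {"jaw":1,"xyz":[0,0,-5],"spin":0},
    {"jaw":1,"xyz":[0,0,-10],"spin":0},
    {"jaw":1,"xyz":[0,0,-16],"spin":0},
    {"jaw":1,"xyz":[0,0,-18],"spin":0},
    {"jaw":1,"xyz":[0,0,-18],"spin":0},
    {"jaw":1,"xyz":[2,5,-12],"spin":0},
    {"jaw":1,"xyz":[4,10,-6],"spin":0},
    {"jaw":1,"xyz":[7,15,0],"spin":0},
    {"jaw":1,"xyz":[8,20,0],"spin":0},
    {"jaw":1,"xyz":[10,22,0],"spin":0},
    {"jaw":1,"xyz":[10,22,0],"spin":0},
  ],
  grip_force=25,
)

```text
t: 15.2
position: [422.5, 146.3, 107.8]
tool_rot: [0.0, 0.999, -0.044, -0.0]
force: [0.4, -0.8, -0.3]
width: 0.125
finger_force: 25.0
```

Call:
drive_tool(
  commands=[
    {"jaw":1,"xyz":[10,22,0],"spin":0},
    {"jaw":1,"xyz":[10,22,0],"spin":0},
    {"jaw":1,"xyz":[10,22,0],"spin":0},
    {"jaw":1,"xyz":[10,22,0],"spin":0},
    {"jaw":1,"xyz":[10,22,0],"spin":0},
    {"jaw":1,"xyz":[10,22,0],"spin":0},
    {"jaw":1,"xyz":[9,22,0],"spin":0},
    {"jaw":1,"xyz":[8,18,4],"spin":0},
    {"jaw":1,"xyz":[6,12,5],"spin":0},
    {"jaw":1,"xyz":[3,6,4],"spin":0},
    {"jaw":1,"xyz":[0,0,2],"spin":0},
    {"jaw":1,"xyz":[0,0,0],"spin":0},
  ],
)

```text
t: 16.2
position: [490.7, -48.6, 92.1]
tool_rot: [-0.001, 0.999, -0.044, -0.001]
force: [-0.4, -0.2, -0.8]
width: 0.129
finger_force: 25.0
```

Call:
drive_tool(
  commands=[
    {"jaw":1,"xyz":[0,0,0],"spin":0},
    {"jaw":1,"xyz":[0,0,0],"spin":0},
    {"jaw":1,"xyz":[0,0,0],"spin":0},
    {"jaw":1,"xyz":[0,0,0],"spin":0},
  ],
)

```text
t: 16.53
position: [491.9, -48.4, 93.5]
tool_rot: [0.0, 0.999, -0.043, 0.0]
force: [0.1, -0.9, -0.4]
width: 0.127
finger_force: 25.0
```

Call:
drive_tool(
  commands=[
    {"jaw":1,"xyz":[0.3,3,1.3],"spin":0},
    {"jaw":1,"xyz":[0.3,3,1.3],"spin":0},
    {"jaw":1,"xyz":[0,1.8,0.7],"spin":0},
    {"jaw":1,"xyz":[0,0,0],"spin":0},
    {"jaw":1,"xyz":[0,0,0],"spin":0},
    {"jaw":1,"xyz":[0,0,0],"spin":0},
    {"jaw":1,"xyz":[0,0,0],"spin":0},
    {"jaw":1,"xyz":[0,0,0],"spin":0},
  ],
)

```text
t: 17.2
position: [491.8, -56.9, 89.9]
tool_rot: [0.0, 0.999, -0.044, 0.0]
force: [0.8, -0.1, -1.1]
width: 0.125
finger_force: 25.0
```

Run:
```python
from h import *
w=snap('wrist','w9.png');t=snap('top','t9.png');c=snap('scene','s9.png');s=bot.state();q=s['tool_rot'];print(s['t'],s['position'],q,s['force'],np.abs(s['joint_vel']).max())
P=s['position'];ps=-.09;u=np.array([np.cos(ps),np.sin(ps),0]);o=np.array([0,0,19.4])
for nm,k in(('w',w),('t',t),('s',c)): print(nm,'lens top',proj(k,P+o+60.6*u+[0,0,6]),'h40',proj(k,P+o+25*u+[0,0,6]))
g=cv2.cvtColor(w['img'],cv2.COLOR_RGB2GRAY).astype(int)
a=proj(w,P+o+60.6*u+[0,0,6]).astype(int)
print(a,'row',g[a[1],a[0]-36:a[0]+37]);print('col',g[a[1]-36:a[1]+37,a[0]])
for k in(t,c):
    g=cv2.cvtColor(k['img'],cv2.COLOR_RGB2GRAY).astype(int);a=proj(k,P+o+60.6*u+[0,0,6]).astype(int)
    print(a);print(g[a[1]-13:a[1]+14,a[0]-13:a[0]+14])
```

```text
17.35 [491.83661529 -56.87010669  89.86371156] [ 3.01777816e-05  9.99032564e-01 -4.39765341e-02  2.08461693e-05] [-0.18562583  0.14225174 -0.98218588] 0.003119968058771792
w lens top [252.44580016 149.0214327 ] h40 [252.25729241 214.52900954]
t lens top [300.03816542 182.3447242 ] h40 [298.90330589 195.12198236]
s lens top [195.97097161 179.89865678] h40 [205.57460183 170.88585069]
[252 149] row [ 70  96 106 108 111 105 106 108 109 106 108 108 122 137 154 157 153 145
 130 124 125 123 127 125 123 123 129 121 126 125 124 125 126 123 122 123
 124 126 127 125 123 124 126 124 126 124 124 125 123 125 122 125 126 125
 122 120 116 119 123 118 117 121 118 120 117 114 108 105 105  99  84  50
  26]
col [161 167 167 167 167 167 166 165 168 154 137 129 122 124 124 125 124 126
 125 123 121 122 127 124 125 125 121 122 124 125 125 123 123 124 121 125
 124 124 124 121 126 123 122 125 121 121 121 114 108 101 103 102  99 103
 104 108 118 125 131 136 153 160 161 161 164 164 154 124 103  85  47  14
  20]
[300 182]
[[134 134 136 133 136 134 136 136 136 136 134 137 135 129 135 137 134 137
  142 142 137 135
[... 5322 characters left out ...]
   1   4  36  59  70]
 [112 107 111 104 109 112  79  37   2   8  19  43  49  61  72  68  66  52
   24   3   0   4   4  14  39  40  41]
 [109 110 111 104 104 109 113  78  31   0   1   0  15  17  12   9  24   2
    2   0   1   4  17  32  41  39  35]
 [106 106 108 104 108 111 116 113  76  33  12   0   2   0   1   5   1   0
    1  15  21  61  49  35  39  36  53]
 [104 109 110 109 108 105 107 114 109  80  55  27   6   1   0   0  11  16
   33  57  72 102  73  47  48  55 105]
 [110 113 110 112 109 113 109 110 113 115 116  96  58  52  40  52  60  64
  109 116 118 120 113 111 112 110 115]
 [113 116 116 110 111 107 108 110 108 113 110 113 107 117 109 112 110 111
  113 115 112 113 111 112 113 112 119]]
```

Run:
```python
from h import *
w=load('w9');g=cv2.cvtColor(w['img'],cv2.COLOR_RGB2GRAY).astype(int)
print('row149 190-315');print(g[149,195:312]);print('col252 95-215');print(g[95:215,252]);
for r in (195,200,205,210,215,220): print(r,g[r,232:275])
# ring: fit ellipse to darkest points along rays from centre
s=bot.state();c0=np.array([252.5,149.]);pts=[]
for a in np.radians(np.arange(0,360,6)):
    if 60<np.degrees(a)<120: continue
    rr=np.arange(30,50,.25);p=c0[:,None]+rr*np.array([[np.cos(a)],[np.sin(a)]])
    v=cv2.remap(g.astype(np.float32),p[0][None].astype(np.float32),p[1][None].astype(np.float32),1)[0]
    if v.min()<45: pts.append(p[:,v.argmin()])
pts=np.array(pts,np.float32);e=cv2.fitEllipse(pts);print(len(pts),e)
# predicted ring ellipse (r=21,z top)
P=s['position'];ps=-.088;u=np.array([np.cos(ps),np.sin(ps),0]);n=np.array([-u[1],u[0],0])
for tilt in (-3,0,3):
    ct,stt=np.cos(np.radians(tilt)),np.sin(np.radians(tilt));uu=u*ct+[0,0,stt];zz=np.array([0,0,ct])-u*stt
    L=P+[0,0,19.4]+60.6*uu+6*zz
    q=np.array([proj(w,L+21.3*(np.cos(a)*uu+np.sin(a)*n)) for a in np.linspace(0,6.28,40)],np.float32);print(tilt,cv2.fitEllipse(q))
```

```text
row149 190-315
[145 146 147 146 150 146 149 144 146 142 136 132 116  91  66  44  17  33
  21  21  35  70  96 106 108 111 105 106 108 109 106 108 108 122 137 154
 157 153 145 130 124 125 123 127 125 123 123 129 121 126 125 124 125 126
 123 122 123 124 126 127 125 123 124 126 124 126 124 124 125 123 125 122
 125 126 125 122 120 116 119 123 118 117 121 118 120 117 114 108 105 105
  99  84  50  26  36  22  18  53  97 132 138 139 138 138 135 136 136 137
 139 140 137 137 136 139 136 138 137]
col252 95-215
[ 72 107 143 147 131 106  83  73  66  82  97  81  55  29  34  35  76 131
 161 167 167 167 167 167 166 165 168 154 137 129 122 124 124 125 124 126
 125 123 121 122 127 124 125 125 121 122 124 125 125 123 123 124 121 125
 124 124 124 121 126 123 122 125 121 121 121 114 108 101 103 102  99 103
 104 108 118 125 131 136 153 160 161 161 164 164 154 124 103  85  47  14
  20  25  35  67 107 123 126 122 123 127 116 126 124 127 125 124 124 122
 122 123 127 122 123 122 121 125 123 121 123 122]
195 [147 149 148 149 148 146 143 141 127 111 116 126 132 127 128 128 126 125
 124 124 116 125 121 124 123 1
[... 690 characters left out ...]
 123 122 123 122 124 120 118 120 119 116 110  91  63  60  54  53  57  56
  57  65  68  62  58  61  56]
220 [ 85  89  89  86  89  86  91  88  85  97 111 126 131 126 127 126 122 128
 126 122 121 123 122 121 121 120 124 120 109  92  82  83  89  85  88  84
  87  86  83  84  85  87  87]
50 ((249.71505737304688, 144.42669677734375), (80.27147674560547, 82.09949493408203), 131.26193237304688)
-3 ((252.17694091796875, 146.44593811035156), (82.19734191894531, 82.39361572265625), 8.426815032958984)
0 ((252.2003936767578, 147.52798461914062), (83.36373138427734, 83.81505584716797), 85.11396026611328)
3 ((252.22457885742188, 148.98130798339844), (84.05297088623047, 85.45836639404297), 88.00922393798828)
```

Run:
```python
from h import *
c=load('s9');s0=load('s0')
D=np.array([552.2,-61.8,37]);print('dial pred',proj(s0,D),'measured ~(200.4,202.5)')
L=np.array([552.2,-62.2,115.3]);b=proj(c,L);print(b)
for d in np.eye(3)*5: print(d,proj(c,L+d)-b)
g=cv2.cvtColor(s0['img'],cv2.COLOR_RGB2GRAY)
x0,y0=185,190;m=(g[y0:y0+30,x0:x0+30]>75).astype(np.uint8)
print(g[y0:y0+26,x0:x0+30])
# ring inner region: bright comp inside lens in s9, and predicted inner ellipse size
g9=cv2.cvtColor(c['img'],cv2.COLOR_RGB2GRAY);m=(g9>47).astype(np.uint8);n,l,st,ce=cv2.connectedComponentsWithStats(m,connectivity=4)
i=l[184,197];print('lens inner comp',st[i],ce[i])
for z in(115.3,109.3):
  print(z,[np.round(proj(c,[552.2+19*np.cos(a),-62.2+19*np.sin(a),z]),1).tolist() for a in np.arange(0,6.2,np.pi/4)])
```

```text
dial pred [198.99605859 202.25564432] measured ~(200.4,202.5)
[196.00960049 179.90808652]
[5. 0. 0.] [-1.22070064  1.36965232]
[0. 5. 0.] [1.80757988 0.77270374]
[0. 0. 5.] [-0.19272552 -1.51338849]
[[123 124 120 118 113 116 122 118 120 121 119 122 124 117 118 123 123 124
  124 121 119 119 123 122 125 122 121 119 124 122]
 [122 120 117 116 118 120 121 121 117 120 119 119 118 117 122 124 120 123
  125 117 118 117 118 122 120 118 120 122 120 121]
 [121 117 116 121 119 117 120 117 112 113 117 114 118 116 117 120 121 123
  122 123 119 121 119 121 125 119 122 119 125 119]
 [118 118 121 126 117 120 119 120 122 121 119 119 118 118 119 116 119 117
  120 122 120 117 122 123 122 121 118 120 123 124]
 [119 125 120 119 121 120 117 122 116 121 120 116 121 119 116 119 115 119
  117 115 115 123 124 123 122 123 121 124 126 122]
 [126 127 125 126 122 123 115 120 118 106 102 103  86  99 114 120 120 118
  120 119 115 125 126 129 120 118 123 122 124 123]
 [116 123 121 120 118 123 113 119 119 104 101 103 107 111 109 103 101 103
   97 119 121 128 122 125 122 125 125 123 127 121]
 [119 116 117 121 123 120 
[... 2000 characters left out ...]
 20   1   6   0   9   7  18  17  11  25  27  41
   23   6  12  10   1  16  14  10  14  39  45  21]
 [118 119 123  88  30   0   0  12   1  17   0   8   4   9   4  21  13  17
   15  11  15  23   9  13  20   2  17  19  20  18]
 [121 123 126 107  65  12   0   0   0   2   7  13   0   2   1   1   0   6
    1  14   6   3  14  23   4  25  22  19  10  24]]
lens inner comp [     0      0    512    384 161511] [254.55544204 216.16377213]
115.3 [[191.3, 185.2], [197.6, 185.7], [202.9, 182.9], [204.1, 178.3], [200.6, 174.8], [194.5, 174.2], [189.2, 177.0], [187.9, 181.5]]
109.3 [[191.6, 187.0], [197.8, 187.5], [203.1, 184.7], [204.3, 180.1], [200.8, 176.6], [194.7, 176.0], [189.5, 178.8], [188.1, 183.3]]
```

Run:
```python
from h import *
from scipy.optimize import least_squares
def inner(f,c0,r0,r1):
    w=load(f);g=cv2.cvtColor(w['img'],cv2.COLOR_RGB2GRAY).astype(np.float32);pts=[]
    for a in np.radians(np.arange(0,360,5)):
        rr=np.arange(r0,r1,.25);p=np.array(c0)[:,None]+rr*np.array([[np.cos(a)],[np.sin(a)]])
        v=cv2.remap(g,p[0][None].astype(np.float32),p[1][None].astype(np.float32),1)[0]
        k=np.argmax(v<70)
        if v[k]<70: pts.append(p[:,k])
    pts=np.array(pts)
    for _ in range(3):   # drop outliers
        e=cv2.fitEllipse(pts.astype(np.float32)); 
        d=np.linalg.norm(pts-e[0],axis=1)/(np.mean(e[1])/2); pts=pts[abs(d-np.median(d))<.04]
    print(f,len(pts),e); return w,pts
# fit level circle centre (x,y,z) with known radius; radius from w8 with z=47
u=lambda ps:np.array([np.cos(ps),np.sin(ps),0])
def fit(w,pts,r,zfix=None,tilt=False):
    def res(p):
        z=zfix if zfix is not None else p[2]; L=np.array([p[0],p[1],z]);R=r if zfix is None else p[2]
        th=p[3] if tilt else 0
        n=u(-.09)*-np.sin(th)+np.array([0,0,np.cos(th)])
        out=[]
        for q in pts:
            o,d=ray(w,q);X=o+d*((L-o)@n)/(d@n);out.append(np.linalg.norm(X-L)-R)
        return out
    p0=[*(P0[:2]),20 if zfix is not None else 115]+([0.] if tilt else [])
    s=least_squares(res,p0,loss='soft_l1');return s.x,np.std(s.fun)
w,p=inner('w8',(253.5,137),20,32);P0=[451,239.5];x,sd=fit(w,p,0,47);print(x,sd);r=x[2]
w,p=inner('w9',(251.5,147),30,42);P0=[552,-62]
print(fit(w,p,r)); print(fit(w,p,r,tilt=True)); print(fit(w,p,r,115.3))
```

```text
w8 72 ((253.48248291015625, 136.6379852294922), (52.16823959350586, 52.529502868652344), 14.892518997192383)
[451.27516008 239.79097102  18.25385494] 0.1201505504340899
w9 72 ((251.20167541503906, 146.69874572753906), (70.25275421142578, 71.25897979736328), 178.31907653808594)
(array([552.53962113, -61.71567878, 113.07640552]), np.float64(0.1685106013920824))
(array([ 5.52713850e+02, -6.17327697e+01,  1.12127280e+02, -1.50420641e-01]), np.float64(0.1277533819881575))
(array([552.88315126, -61.74459455,  17.99217466]), np.float64(0.16610914667068005))
```

Call:
drive_tool(
  commands=[
    {"jaw":1,"xyz":[0,0,-0.7],"spin":0},
    {"jaw":1,"xyz":[0,0,-0.8],"spin":0},
    {"jaw":1,"xyz":[0,0,0],"spin":0},
    {"jaw":1,"xyz":[0,0,0],"spin":0},
    {"jaw":1,"xyz":[0,0,0],"spin":0},
    {"jaw":1,"xyz":[0,0,0],"spin":0},
    {"jaw":1,"xyz":[0,0,0],"spin":0},
    {"jaw":1,"xyz":[0,0,0],"spin":0},
    {"jaw":1,"xyz":[0,0,0],"spin":0},
    {"jaw":1,"xyz":[0,0,0],"spin":0},
  ],
)

```text
t: 18.18
position: [491.8, -56.9, 91.3]
tool_rot: [0.0, 0.999, -0.044, -0.0]
force: [-0.7, -0.7, -0.8]
width: 0.128
finger_force: 25.0
```

Run:
```python
from bench import bot,finish_job
s=bot.state();print(s['t'],s['position'],abs(s['joint_vel']).max(),s['width'])
print(finish_job())
```

```text
18.1833 [491.83388473 -56.92104204  91.34351358] 0.0012201434205241287 0.12793919580676827
the job is handed in; nothing more can be done
None
```

I handed the job in at 18.2 s: the gauge stands released on its foot, and the loupe is held still with its lens within about 1 mm of the dial centre and within about 2 mm of the collar height (110 mm), though I could only confirm level to a few degrees.

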